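Put the letter opener away behind its sliding guard

TASK

Put the letter opener away: slide the amber guard on top of the grey bay wide open, stand the opener blade down in the blue cup inside and let go of it, then slide the guard gently shut until it rests against its hidden rubber buffer. Feel for the buffer, since it is set differently every time, and do not push hard against it. Leave the paperweight, the scale weight and the two purple clips on the open counter where they are.

Things in the scene. Friction and masses are not known exactly. Their poses are not given: they have to be found in the camera images.
- bay: Fixed grey steel box, origin on the counter, z up, turned up to 0.25 rad. Spans its x -100 to +100, y -190 to +160 mm; roof top at z 151, 6 mm thick. Rails along both long edges (x +-97) reach z 165 mm. A dark hood over y -190 to -135 mm (top z 169) hides the end of the guard's track and the buffer.
- bay_opening (a point): Centre of the only roof opening, level with the roof's top, above the cup: 150 mm along the bay's x by 110 mm along its y (bay y -130 to -20 mm). Axes as the bay's.
- guard (a joint): Guard travel along the bay's +y, m; range -0.02 to 0.15; at 0.14 the opening is wholly clear. Starts ajar, 0.04 to 0.065. Amber panel 180 (x) by 150 (y) by 7 mm, underside at bay z 152, centre at bay y = -85 mm + this value. Drags with about 2.5 N, stays where left. Shut: it meets the hidden buffer somewhere from -0.008 to 0.022, different every time, told only by feel.
- guard_handle (a point): Middle of the top face of the guard's red handle: an upright fin 14 mm thick along the bay's y (the slide direction), 50 mm along the bay's x, 45 mm tall, standing on the panel (foot at bay z 159, top at 204 mm), 30 mm to +y of the panel's centre. Axes as the bay's.
- guard_edge (a point): Middle of the guard panel's leading (-y) edge, half way up the edge; this edge meets the rubber buffer under the hood. The buffer yields about 1 mm per 4 N; more than 25 N on it is too hard. Axes as the bay's.
- cup_in (a point): Centre of the inner floor of the fixed blue cup in the bay, below the roof opening (bay x 0, y -75 mm). The cup is 48 mm in outer diameter at the rim with 4 mm walls, 70 mm high, round, open at the top. Axes as the bay's.
- cup_rim (a point): Centre of the blue cup's mouth, level with its rim, about 76 mm above the counter.
- opener: Letter opener 130 mm long, 40 to 70 g: steel blade 14 mm (its x) by 4 mm, 60 long, then a round black handle 16 mm thick, 70 long. Origin at the blade tip, z towards the handle. Starts blade down in the yellow stand's socket, 2 mm play a side, leaning 30 to 36 degrees towards the stand's -x (about towards the robot), some 55 mm of handle showing. Draw it out along its axis.
- opener_tip (a point): The blade tip (same point as the opener's origin).
- opener_top (a point): Centre of the top end of the opener's handle, 130 mm from the tip along its z.
- stand: Fixed yellow stand, base 110 (its x) by 80 by 12 mm, origin under its middle, turned up to 0.4 rad. A square socket tube (28 mm outside, 20 inside, 80 long, 5 mm floor) leans 30 degrees from vertical to the stand's -x; its foot is at x +30, z +20 mm.
- paperweight: Clear glass domed paperweight, 64 mm across, 42 mm high, loose; origin under its centre. Leave it.
- scale_weight: Steel letter-scale weight with a knob, 36 mm across, 50 mm high, loose; origin under its centre. Leave it.
- clip_a: Purple binder clip, 32 by 16 mm, 35 mm high with its wire arms, loose on the counter; origin under its centre. Leave it.
- clip_b: A second purple binder clip on the counter, the same size. Leave it.
Not all that is in view belongs to the job. What is shaped like the opener but green or white is not meant.

How it is judged:
On the way, in this order (a step that is already met when the one before it is completed fails the run):
1. the guard is slid wide open (at least 120 mm) (value of joint guard above 0.12 m), for 0.1 s.
2. the opener stands blade down in the blue cup, released (horizontal distance between opener_tip and cup_in below 0.022 m and z of opener_tip in the frame of cup_in below 0.012 m and angle between opener's own z axis and vertical below 0.6 rad and contact force between the fingers and opener below 0.2 N), for 0.2 s.
3. the guard is shut against its buffer (horizontal distance between pad_c0 and guard_edge below 0.0075 m), for 0.2 s.
At the end, for the whole second after the job is handed in: The opener stands blade down in the blue cup (tip within 12 mm of the cup's floor, less than 0.6 rad from upright), released and at rest; the guard is at rest with its leading edge within 2.5 mm of its hidden buffer (all of step 2 and horizontal distance between pad_c0 and guard_edge below 0.0075 m and contact force between the fingers and anything else below 0.2 N and linear speed of opener below 0.02 m/s and velocity of joint guard below 0.005 m/s); the robot touches nothing.
It fails at once if the guard is pushed against its buffer with more than 25 N (contact force between guard_c0 and pad_c0 above 25 N).
It fails at once if the glass paperweight is moved by more than 20 mm (distance of paperweight from where it was at the start of the episode above 0.02 m).
It fails at once if the steel scale weight is moved by more than 20 mm (distance of scale_weight from where it was at the start of the episode above 0.02 m).
It fails at once if a purple clip on the counter is moved by more than 20 mm (distance of clip_a from where it was at the start of the episode above 0.02 m).
It fails at once if a purple clip on the counter is moved by more than 20 mm (distance of clip_b from where it was at the start of the episode above 0.02 m).
It also fails if it takes over 67 s, if anything falls off the work surface, if the arm or the gripper's body presses on something with over 40 N, if the wrist force passes 120 N, or if a joint passes its speed limit or range.

ROBOT

A 7-joint arm with a two-finger parallel gripper is mounted at the origin on the work surface. World frame = base frame: x ahead of the robot, y to its left, z up, the work surface at z = 0. Lengths are in m, angles in rad, forces in N, time in s.
With the tool pointing down it reaches from about 0.425 to 0.95 m from the base axis. Payload 4.7 kg.
Tool frame: the origin (TCP) lies on the centre line of the jaws, within the pads' length; the fingertips stand robot.nose_length ahead of it and the grasp point (between the pads) lies 8 mm behind it (robot.nose_length is the distance from the TCP to the fingertips, in m); z points along the fingers, y is the line along which they close (so a half turn about z gives the same grasp; the last joint's range is limited). The gripper opens to 85 mm and grips with 20 to 120 N. Pads are 22 mm wide; open, the fingers measure 114 mm over their backs; the gripper's body (76 mm by 85 mm) begins 54 mm behind the grasp point. The pads swing forward as they close: fully open they stand 13 mm farther back than shut.
Start: joints at [-1.37, 0.469, -0.049, 1.532, 0.024, 1.141, -0.082], TCP at [0.154, 0.657, 0.242] pointing down, gripper open.
Joint ranges: [-2.59, 2.59], [-0.33, 1.99], [-1.39, 1.29], [0.1, 2.45], [-1.04, 4.18], [0.21, 1.99], [-2.66, 2.66]. Speed limits (rad/s): [2.57, 2.57, 3.14, 3.14, 3.14, 3.14, 3.14].

INTERFACE

Orientations are given as [roll, pitch, yaw] about the fixed x, y, z axes, in that order (R = Rz(yaw) Ry(pitch) Rx(roll)).
In Python, from plant import robot gives the robot as it stands. Calls block until the motion is done:
- robot.goto(position, orientation): joint-space move of the TCP to a pose.
- robot.move_straight(position, vel=0.15, attitude=None, contact_N=None): straight line of the TCP; attitude=None keeps the orientation; vel is the mean speed in m/s. With contact_N (N) it stops when the force on the tool has changed by that much, and returns True; else False.
- robot.move_joints(angles): joint-space move.
- robot.grip(opening, strength=None): opening from 0.0 (shut) to 1.0 (fully open); strength is the grip in N (None keeps the last); returns when the fingers have stopped.
- robot.sleep(seconds).
- robot.inverse_kinematics(position, orientation): joint angles nearest the present ones, or None.
- robot.sense(): the state.
- robot.grab_frame(name): name is "side" or "top" or "wrist"; returns a dict with "image" (384x512x3 uint8, red, green, blue), "range_z" (384x512 float32, m along the optical axis (not along the pixel's ray), 0 where there is no reading), "fx", "fy", "cx", "cy" (pixels), "R" (3x3) and "t" (3): a world point X has camera coordinates R X + t. Camera axes: x right, y down, z forward; pixel columns grow to the right and rows downward; lengths in m; the calibration is good to about 2 mm. A picture is of the moment at which its call begins.
A pose or a line that the arm cannot do raises robot.IKError and nothing moves.
- robot.close_job(): hands the job in; it is judged then, once.
The state is a dict: "t": time; "joint_pos": joint angles; "joint_velocities": joint speeds; "effort": joint torques, N m; "tcp_pos": TCP position; "tcp_rot": TCP orientation; "wrist_force": force on the tool from outside, world axes, zero at the start; "torque": the same for the moment, N m; "opening": opening from 0.0 (shut) to 1.0 (fully open); "gripper_force": force on a finger pad.
Only numpy, scipy, OpenCV 4.12 (cv2) and the standard library are available. Lean on these libraries where they do the work, as an engineer would, in place of code of your own. Each camera call takes 0.05 s, during which the arm holds its last target. There are 200 camera calls.

## Working session

There is one attempt and no reset: what is moved stays moved. The work goes in short steps, each a Python script; the robot and the scene stay as the last script left them, time stands still between calls to the robot, and variables do not carry over. Pictures are saved under pics/ and viewed, at most 10 in all, crops included, and the job is handed in when it is done.

```bash
ls; mkdir -p pics
python3 - <<'E'
from plant import robot
import cv2, numpy as np, pickle
s=robot.sense();print(s['t'],s['tcp_pos'],s['tcp_rot'],s['wrist_force'],robot.nose_length)
for n in("side","top"):
    f=robot.grab_frame(n);pickle.dump(f,open(f'{n}0.pkl','wb'))
    cv2.imwrite(f'pics/{n}0.png',cv2.resize(f['image'][:,:,::-1],(800,600)))
    print(n,f['fx'],f['R'].round(3).tolist(),f['t'],(f['range_z']>0).mean())
E
```

```text
pics
0.0 [0.15360384 0.65670674 0.24124992] [-3.13962164e+00  7.07667655e-05  2.91185750e+00] [-0.41735122  0.28554109  0.70613376] 0.011
side 437.8794276299856 [[0.994, -0.105, 0.013], [-0.043, -0.514, -0.857], [0.097, 0.851, -0.516]] [-0.52447441  0.03980445  1.25730081] 0.995849609375
top 381.67532174648017 [[0.029, -1.0, 0.003], [-0.997, -0.029, -0.072], [0.072, -0.0, -0.997]] [-0.21961076  0.51348421  1.2918424 ] 0.995819091796875
```

View pics/side0.png

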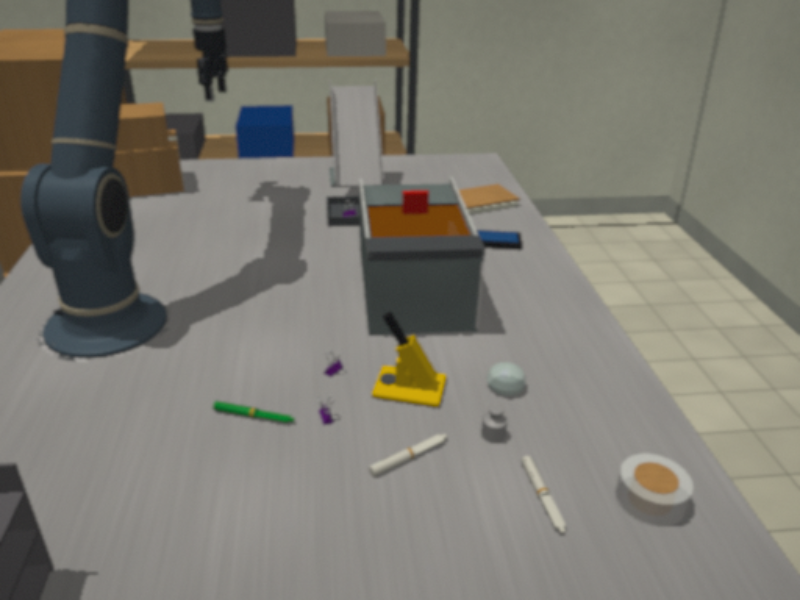

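View pics/top0.png

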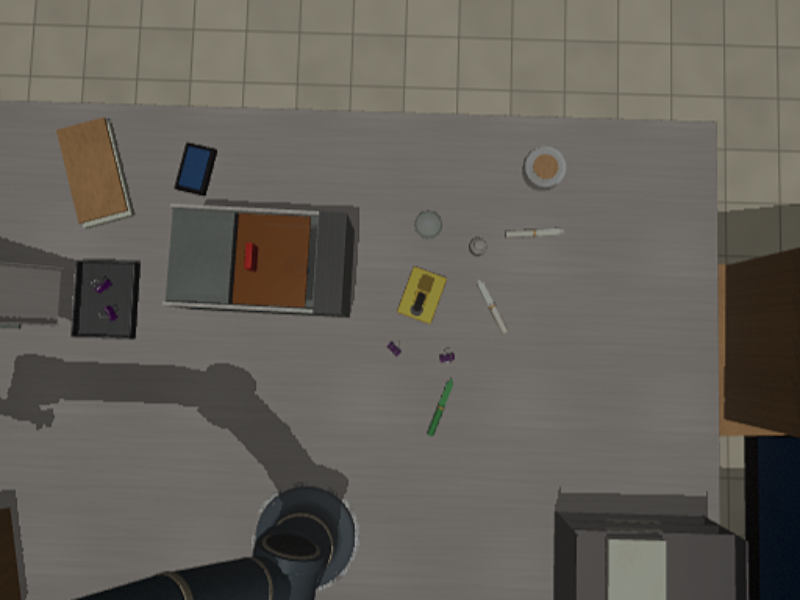

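The top view shows the bay at about (260,260), its guard handle at (250,256), and the yellow stand at (422,295). 

Things that could be taken for the opener (top view px):
- black handle in the yellow stand (419,300)
- green pen (440,407)
- white pens (533,232) and (492,305)

By the description, I choose the black handle in the stand. In the side view it's at (397,328).

```bash
cat > h.py <<'E'
import numpy as np, cv2, pickle
def world(f):
    z=f['range_z'];v,u=np.mgrid[:z.shape[0],:z.shape[1]]
    c=np.stack([(u-f['cx'])/f['fx']*z,(v-f['cy'])/f['fy']*z,z],-1)
    w=(c-f['t'])@f['R']; w[z<=0]=np.nan; return w
def hsv(f): return cv2.cvtColor(f['image'],cv2.COLOR_RGB2HSV)
def rect(p):
    return cv2.minAreaRect((p[:,:2]*1000).astype(np.float32))
E
python3 - <<'E'
from h import *
F={n:pickle.load(open(n+'0.pkl','rb')) for n in('top','side')}
for n,f in F.items():
    W=world(f);H=hsv(f);h,s,v=H[...,0],H[...,1],H[...,2];z=W[...,2]
    x,y=W[...,0],W[...,1]
    near=(x>.3)&(x<1)&(y>-.5)&(y<.7)
    am=(h>=5)&(h<18)&(s>150)&near&(z>.13)&(z<.175)
    print(n,'amber',rect(W[am]),np.median(z[am]),am.sum())
    red=((h<4)|(h>175))&(s>150)&near&(z>.15); print('red',red.sum(),W[red].mean(0),rect(W[red]),np.percentile(z[red],[5,95]))
    top=red&(z>.197); print('redtop',top.sum(), W[top].mean(0) if top.any() else '')
    ys=(h>22)&(h<33)&(s>150)&near
    b=ys&(z<.02); print('base',rect(W[b]),b.sum(),np.median(z[b]))
    t=ys&(z>.03); print('tube',t.sum(),np.nanmin(W[t],0),np.nanmax(W[t],0))
    box=near&(z>.138)&(z<.18)&(y>0.0)
    k,l=cv2.connectedComponents(box.astype(np.uint8))[:2]; l=cv2.connectedComponents(box.astype(np.uint8))[1]
    i=np.bincount(l[am]).argmax(); print('box',rect(W[l==i]),(l==i).sum())
    c=W[b].mean(0); d=(np.hypot(x-c[0],y-c[1])<.12)&(z>.06)&(v<70)&~ys
    P=W[d]; print('handle',len(P),P.mean(0),P.min(0),P.max(0)); 
    m=P.mean(0);print(np.linalg.svd(P-m)[2][0])
    fl=near&(abs(z)<.03)&(s<40);print('floor z',np.median(z[fl]))
f=F['side'];cv2.imwrite('pics/crop.png',cv2.resize(f['image'][190:270,220:350,::-1],(780,480),interpolation=cv2.INTER_CUBIC))
E
```

```text
top amber ((578.6564331054688, 66.35746765136719), (142.8176727294922, 179.1669464111328), 88.79139709472656) 0.15938307822016873 2478
red 125 [0.5785187  0.09728332 0.19490523] ((578.7886962890625, 100.05120849609375), (15.304542541503906, 46.25434875488281), 89.39835357666016) [0.16765567 0.20728892]
redtop 78 [0.57947857 0.09915735 0.20377639]
base ((651.8384399414062, 24.983642578125), (663.0359497070312, 111.73175048828125), 64.96044921875) 417 0.012485373265921315
tube 38 [ 0.50802806 -0.25570811  0.03119012] [ 0.57373243 -0.21565166  0.0971688 ]
box ((581.6177978515625, 136.0361328125), (274.5525817871094, 200.4539794921875), 88.7411117553711) 5564
handle 57 [ 0.50731191 -0.22772441  0.1205814 ] [ 0.48945853 -0.23869907  0.07932948] [ 0.52783166 -0.21562924  0.14413201]
[-0.51573794  0.19500096  0.83425955]
floor z 0.000498832256203244
side amber ((583.0950927734375, 65.55130004882812), (143.8879852294922, 175.9329071044922), 88.20069122314453) 0.1593032681146192 1078
red 202 [0.58306459 0.09229794 0.18684462] ((582.9379272460938, 93.76692199707031), (45.73579025268555, 14.71683406829834), 0.5474600195884705) [0.16693336 0.20436286]
redtop 55 [0.58251067 0.09348267 0.20214003]
base ((553.6903686523438, -183.7843017578125), (198.6752166748047, 108.13123321533203), 70.94672393798828) 609 0.011447740769224831
tube 496 [ 0.51037464 -0.26322115  0.03023718] [ 0.57596513 -0.22501541  0.09830453]
box ((586.0948486328125, 137.59494018554688), (278.22991943359375, 201.12142944335938), 88.58757019042969) 2060
handle 137 [ 0.50894303 -0.23348999  0.11725998] [ 0.49155399 -0.24216413  0.0918896 ] [ 0.52525961 -0.2146039   0.13881192]
[ 0.48600719 -0.19845541 -0.85112423]
floor z 5.886417154228612e-05
```

View pics/crop.png

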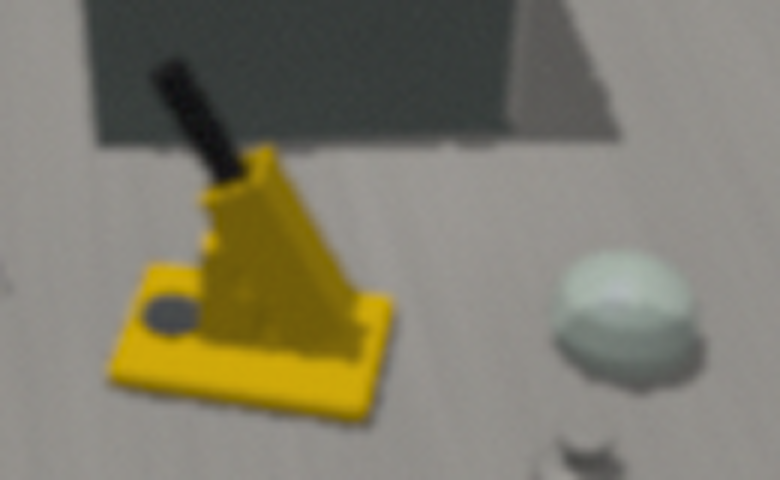

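The crop confirms the choice: black round handle at (195,120), leaning out of the yellow stand towards the robot. Next I'll open the guard.

```bash
cat >> h.py <<'E'
YAW=-0.022; BO=np.array([0.583,0.113])
E
python3 - <<'E'
from h import *; from plant import robot
import math
W=world(pickle.load(open('top0.pkl','rb'))); m=(W[...,1]>.35)&(W[...,1]<.85)&(W[...,0]>.2)&(W[...,0]<.7); print('obstacle zmax',np.nanpercentile(W[...,2][m],99))
o=[math.pi,0,YAW+math.pi]
robot.move_straight([.154,.657,.42])
robot.goto([.581,.0965,.33],o)
robot.move_straight([.581,.0965,.184],vel=.12,contact_N=10)
robot.grip(0.0,40)
s=robot.sense();print(s['t'],s['tcp_pos'],s['opening'],s['wrist_force'])
d=np.array([-math.sin(YAW),math.cos(YAW)])
p=s['tcp_pos'].copy(); p[:2]+=d*.104
print(robot.move_straight(p,vel=.06,contact_N=25))
s=robot.sense();print(s['t'],s['tcp_pos'],s['wrist_force'])
robot.grip(1.0); q=s['tcp_pos'].copy();q[2]=.36; robot.move_straight(q,vel=.25)
# move aside towards opener
robot.goto([.45,-.15,.36],o)
f=robot.grab_frame('top');pickle.dump(f,open('top1.pkl','wb'));pickle.dump(robot.grab_frame('side'),open('side1.pkl','wb'))
cv2.imwrite('pics/top1.png',cv2.resize(f['image'][:,:,::-1],(800,600)))
print(robot.sense()['t'])
H=hsv(f);W=world(f);b=(H[...,0]>95)&(H[...,0]<125)&(H[...,1]>120)&(W[...,0]>.45)&(W[...,0]<.7)&(W[...,1]>-.02)&(W[...,1]<.15)
print(b.sum()); r=b&(W[...,2]>.065); print(rect(W[r]),W[r].mean(0), np.percentile(W[b][:,2],[5,50,95]))
E
```

```text
obstacle zmax 0.10815167381525295
5.9667 [0.58105217 0.09695025 0.18426748] 0.15596618070804863 [-1.39867518  1.32916562  2.47363706]
False
7.8583 [0.58337169 0.20106147 0.18427627] [-0.66321793 -1.30069777  4.22431775]
10.9
175
((578.00048828125, 36.20881652832031), (43.556800842285156, 44.40424728393555), 31.573192596435547) [0.5784     0.03684351 0.07404337] [0.00961704 0.04875747 0.07861158]
```

Run:
```python
from h import *; from plant import robot
N=[];tops=[]
for n in('top','side'):
    f=pickle.load(open(n+'0.pkl','rb'));W=world(f);v=hsv(f)[...,2]
    d=(np.hypot(W[...,0]-.508,W[...,1]+.23)<.05)&(W[...,2]>.085)&(v<65)
    r,c=np.nonzero(d); P=np.stack([c,r],1).astype(np.float32)
    R=cv2.minAreaRect(P);print(n,len(P),R)
    vx,vy,x0,y0=cv2.fitLine(P,cv2.DIST_L2,0,.01,.01).ravel()
    cam=lambda u,w:f['R'].T@np.array([(u-f['cx'])/f['fx'],(w-f['cy'])/f['fy'],1])
    nn=np.cross(cam(x0,y0),cam(x0+20*vx,y0+20*vy));nn/=np.linalg.norm(nn)
    C=-f['R'].T@f['t'];N.append((nn,nn@C))
    print('top pts',W[d][W[d][:,2].argsort()[-8:]].mean(0))
a=np.cross(N[0][0],N[1][0]);a/=np.linalg.norm(a);a*=np.sign(a[2])
p=np.linalg.solve([N[0][0],N[1][0],[0,0,1]],[N[0][1],N[1][1],.12])
print('axis',a,'at z=.12',p, 'tilt',np.degrees(np.arccos(a[2])))
```

```text
top 55 ((267.8448181152344, 192.86209106445312), (4.595726013183594, 11.686273574829102), 23.198589324951172)
top pts [ 0.49784794 -0.22443593  0.14038749]
side 139 ((252.77940368652344, 209.6323699951172), (22.4663143157959, 6.516946315765381), 59.036251068115234)
top pts [ 0.50061583 -0.22861335  0.13737914]
axis [-0.48808258  0.1688975   0.85629962] at z=.12 [ 0.50616675 -0.22729187  0.12      ] tilt 31.096391199621404
```

View pics/top1.png

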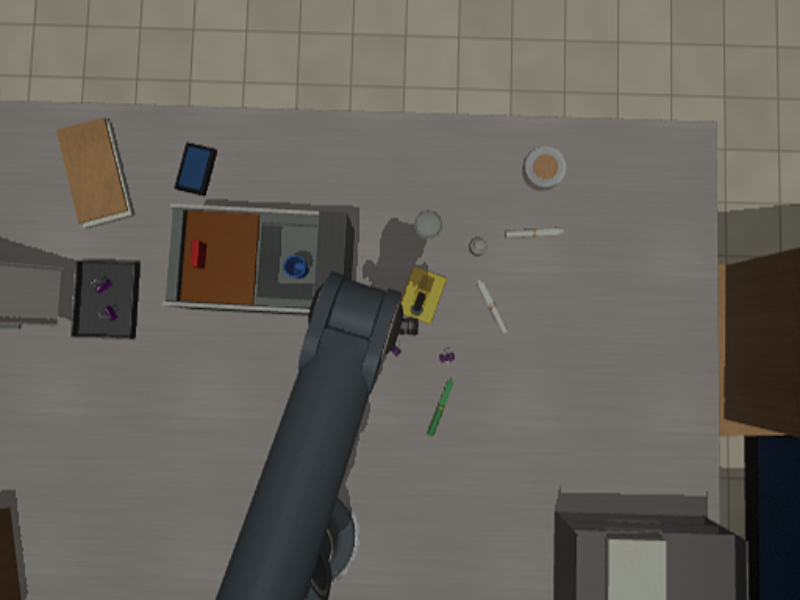

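The top view shows the guard wide open (red handle at (198,253)) and the blue cup clear at (296,265). Next I'll check IK for the tilted grasp, grasp, and draw the opener out.

```bash
cat > g.py <<'E'
from h import *; from plant import robot
from scipy.spatial.transform import Rotation as Ro
import math
a=np.array([-.49,.175,.854]);a/=np.linalg.norm(a)
top=np.array([.495,-.2235,.139]); G=top-.030*a
def att(z,y):
    return Ro.from_matrix(np.stack([np.cross(y,z),y,z],1)).as_euler('xyz')
h=np.cross(a,[0,0,1]);h/=np.linalg.norm(h); l=np.cross(h,a)
O={'A+':att(-a,h),'A-':att(-a,-h),'B+':att(-a,l),'B-':att(-a,-l)}
CUP=np.array([.580,.037])
E
python3 - <<'E'
from g import *
for k,o in O.items():
    print(k,o.round(2),[None if (q:=robot.inverse_kinematics(p,o)) is None else np.round(q,2).tolist() for p in (G+.1*a,G,G+.13*a)])
for y in(math.pi/2,-math.pi/2):
  o=[math.pi,0,YAW+y]
  print(y,[None if (q:=robot.inverse_kinematics([*CUP,z],o)) is None else np.round(q,2).tolist() for z in(.36,.11)])
print(robot.sense()['joint_pos'].round(2))
E
```

```text
A+ [-3.14  0.55  2.8 ] [[-0.55, 0.04, 0.96, 2.37, -0.29, 0.21, 1.88], [1.02, 0.42, -0.8, 2.27, 1.56, 0.29, 0.1], [-0.43, -0.07, 0.77, 2.36, 0.16, 0.29, 1.43]]
A- [ 3.14 -0.55 -0.34] [[-0.62, 0.04, 1.03, 2.37, -0.32, 0.21, -1.23], None, [0.59, -0.0, -0.24, 2.32, -0.02, 0.28, -1.55]]
B+ [2.59 0.   1.23] [[-0.62, 0.04, 1.03, 2.37, -0.32, 0.21, 0.34], [1.29, 0.6, -1.17, 2.26, 1.59, 0.54, -1.42], [-0.16, -0.04, 0.51, 2.35, 0.07, 0.28, -0.05]]
B- [-2.59  0.   -1.91] [[1.37, 0.18, -1.08, 2.29, 0.64, 0.27, 2.56], [1.02, 0.42, -0.8, 2.27, 1.56, 0.29, 1.67], None]
1.5707963267948966 [[-0.7, 0.27, 0.72, 1.63, -0.18, 1.31, 0.03], [-0.64, 0.55, 0.69, 1.92, -0.46, 0.84, 0.27]]
-1.5707963267948966 [[0.69, 0.46, -1.17, 1.55, 0.43, 1.41, 2.61], [0.32, 0.54, -0.62, 1.86, 0.4, 0.87, 2.63]]
[-0.48  0.02  0.74  1.85 -0.02  1.27  1.81]
```

```bash
cat >> g.py <<'E'
def tilt(deg,s=1):  # tool tilted by deg from vertical towards the opener's lean; closing axis s*h
    t=math.radians(deg); hor=a*[1,1,0]; hor/=np.linalg.norm(hor)
    ax=math.sin(t)*hor+math.cos(t)*np.array([0,0,1]); return att(-ax,s*h)
E
python3 - <<'E'
from g import *
for s in(1,-1):
  for d in(10,15,20,25):
    o=tilt(d,s); print(s,d,o.round(2))
    for p in (G+.1*a,G+.05*a,G,G+.13*a):
        q=robot.inverse_kinematics(p,o); print('   ',None if q is None else np.round(q,2))
E
```

```text
1 10 [-3.14  0.17  2.8 ]
    [-0.35  0.2   0.8   2.12 -0.24  0.72  1.83]
    [-0.26  0.32  0.74  2.11 -0.38  0.65  1.95]
    [-0.15  0.42  0.63  2.08 -0.48  0.58  2.03]
    [-0.39  0.12  0.82  2.12 -0.14  0.77  1.73]
1 15 [-3.14  0.26  2.8 ]
    [-0.38  0.15  0.82  2.18 -0.23  0.61  1.82]
    [-0.27  0.28  0.74  2.17 -0.42  0.53  1.99]
    [-0.13  0.38  0.59  2.14 -0.52  0.46  2.07]
    [-0.42  0.06  0.82  2.18 -0.1   0.66  1.69]
1 20 [-3.14  0.35  2.8 ]
    [-0.42  0.11  0.84  2.24 -0.22  0.49  1.81]
    [-0.3   0.26  0.76  2.22 -0.51  0.42  2.07]
    [-0.14  0.36  0.59  2.2  -0.67  0.35  2.21]
    [-0.45  0.01  0.83  2.23 -0.04  0.55  1.63]
1 25 [3.14 0.44 2.8 ]
    [-0.46  0.08  0.87  2.29 -0.22  0.37  1.81]
    [-0.25  0.22  0.69  2.28 -0.59  0.3   2.16]
    [-0.06  0.33  0.49  2.25 -0.85  0.22  2.4 ]
    [-0.47 -0.03  0.82  2.29  0.04  0.44  1.56]
-1 10 [ 3.14 -0.17 -0.34]
    [-0.6   0.29  1.14  2.13 -0.42  0.76 -1.12]
    [-0.52  0.46  1.12  2.12 -0.68  0.75 -0.89]
    [-0.46  0.61  1.11  2.1  -0.9   0.77 -0.72]
    [-0.66  0.17  1.14  2.13 -0.25  0.78 -1.29]
-1 15 [ 3.14 -0.26 -0.34]
    [-0.64  0.23  1.15  2.19 -0.41  0.64 -1.13]
    [-0.54  0.41  1.13  2.18 -0.74  0.64 -0.84]
    [-0.48  0.58  1.11  2.16 -1.    0.67 -0.62]
    [-0.71  0.09  1.15  2.19 -0.16  0.67 -1.37]
-1 20 [ 3.14 -0.35 -0.34]
    [-0.69  0.17  1.17  2.24 -0.4   0.51 -1.14]
    [-0.56  0.38  1.13  2.23 -0.84  0.53 -0.74]
    [-0.37  0.45  0.91  2.21 -0.99  0.46 -0.63]
    [-0.76  0.    1.15  2.24 -0.03  0.55 -1.5 ]
-1 25 [ 3.14 -0.44 -0.34]
    [-0.75  0.12  1.21  2.3  -0.4   0.39 -1.14]
    [-0.58  0.35  1.13  2.29 -1.01  0.43 -0.57]
    [-0.09  0.34  0.52  2.25 -0.88  0.23 -0.71]
    [ 0.02 -0.    0.33  2.27 -0.01  0.44 -1.56]
```

Run:
```python
from g import *
o=tilt(20)
robot.goto(G+.1*a,o)
print(robot.move_straight(G,vel=.1,contact_N=12))
robot.grip(0.0,50); s=robot.sense();print(s['t'],s['tcp_pos']-G,s['opening'],s['gripper_force'],s['wrist_force'])
f=robot.grab_frame('side');cv2.imwrite('pics/grasp.png',cv2.resize(f['image'][150:270,180:340,::-1],(800,600),interpolation=cv2.INTER_CUBIC))
print(robot.move_straight(G+.095*a,vel=.08,contact_N=25))
s=robot.sense();print(s['t'],s['tcp_pos']-G,s['opening'],s['gripper_force'],s['wrist_force'])
p=s['tcp_pos'].copy();p[2]+=.12
robot.move_straight(p,vel=.2)
f=robot.grab_frame('side');pickle.dump(f,open('side2.pkl','wb'))
cv2.imwrite('pics/lift.png',cv2.resize(f['image'][110:270,160:373,::-1],(800,600),interpolation=cv2.INTER_CUBIC));print(robot.sense()['t'],robot.sense()['opening'])
```

```text
False
13.4667 [9.78121227e-06 4.42992154e-05 1.41728303e-04] 0.170001071342978 48.59387397766113 [-0.50671506  0.92268317  3.38945613]
False
14.8583 [-0.04667897  0.01673291  0.08084185] 0.17437221904759678 48.64664375782013 [ 0.05249877 -0.63036875 -0.04647246]
15.6583 0.17217919708817123
```

View pics/lift.png

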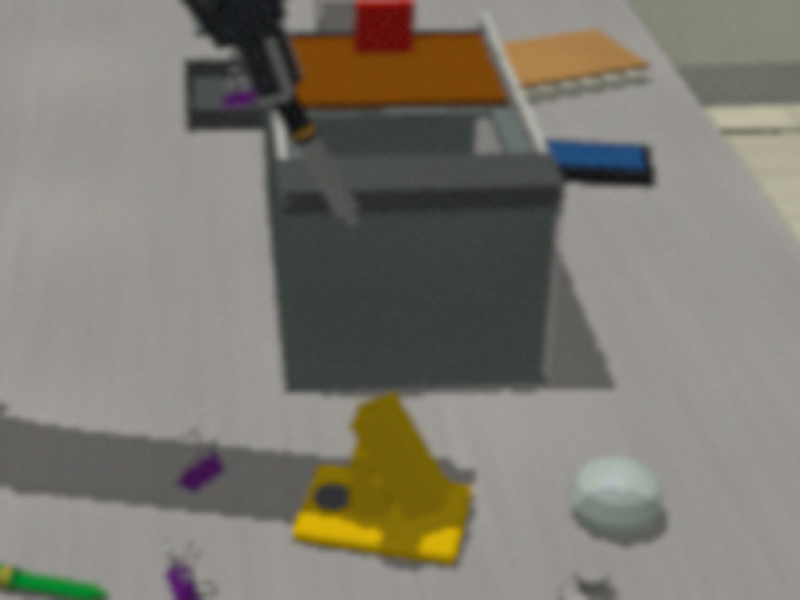

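The side crop shows the opener held blade down, with the tip at crop (352,220), clear of the stand. Next I'll check the tip prediction against this view and move above the cup.

```bash
cat >> g.py <<'E'
by=np.array([-math.sin(YAW),math.cos(YAW),0]);bx=np.array([math.cos(YAW),math.sin(YAW),0])
def cupatt(deg):
    t=math.radians(deg); ax=-math.sin(t)*bx+math.cos(t)*np.array([0,0,1]); return att(-ax,np.cross(-bx,[0,0,1]))
def proj(f,X):
    c=f['R']@X+f['t'];return c[0]/c[2]*f['fx']+f['cx'],c[1]/c[2]*f['fy']+f['cy']
E
python3 - <<'E'
from g import *
s=robot.sense();f=pickle.load(open('side2.pkl','rb'));p=s['tcp_pos']
print('pred tip px',proj(f,p-.1*a),'seen 253.7,168.7')
o=cupatt(-10)
p=p.copy();p[2]=.36;robot.move_straight(p,vel=.2)
robot.goto([*CUP,.36],o)
robot.move_straight([*CUP,.285],vel=.15)
for n in('side','top'):
    f=robot.grab_frame(n);pickle.dump(f,open(n+'3.pkl','wb'));T=robot.sense()['tcp_pos']-[0,0,.1];print(n,'pred tip px',proj(f,T),'cup',proj(f,np.array([*CUP,.076])))
    u,v=map(int,proj(f,T)); c=f['image'][max(0,v-60):v+60,u-80:u+80,::-1];print('crop origin',u-80,max(0,v-60))
    cv2.imwrite(f'pics/pre_{n}.png',cv2.resize(c,(800,600),interpolation=cv2.INTER_CUBIC))
print(robot.sense()['t'])
E
```

```text
pred tip px (np.float64(253.94500163875415), np.float64(167.61241991263196)) seen 253.7,168.7
side pred tip px (np.float64(267.2870147205915), np.float64(136.11680096287873)) cup (np.float64(265.79659984014273), np.float64(170.27387881651129))
crop origin 187 76
top pred tip px (np.float64(181.20662548522523), np.float64(164.3202989057818)) cup (np.float64(187.90656578559216), np.float64(169.27095253218098))
crop origin 101 104
17.85
```

View pics/pre_side.png

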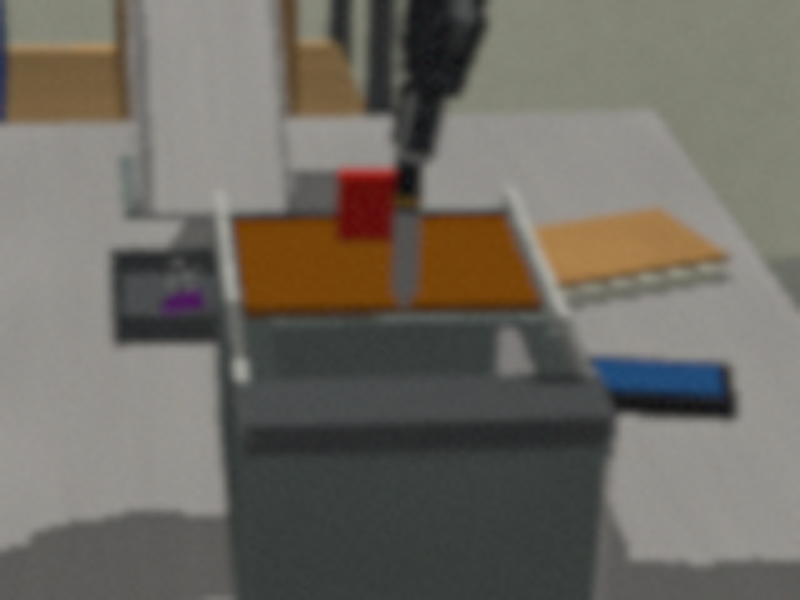

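The tip is at crop (404,305), within 1 px of the prediction, and the opener is upright. Next I'll lower it and release.

Run:
```python
from g import *
print(robot.move_straight([*CUP,.125],vel=.1,contact_N=8)); print(robot.sense()['tcp_pos'],robot.sense()['wrist_force'])
print(robot.move_straight([*CUP,.104],vel=.03,contact_N=5))
s=robot.sense();print(s['t'],s['tcp_pos'],s['wrist_force'])
robot.grip(0.42); print(robot.sense()['opening'])
p=s['tcp_pos'].copy();p[2]=.30
robot.move_straight(p,vel=.2)
robot.goto([.5,.2,.36],[math.pi,0,YAW+math.pi])
for n in('side','top'):
    f=robot.grab_frame(n);pickle.dump(f,open(n+'4.pkl','wb'))
f=pickle.load(open('top4.pkl','rb'))
cv2.imwrite('pics/cup.png',cv2.resize(f['image'][120:210,90:210,::-1],(800,600),interpolation=cv2.INTER_CUBIC));print(robot.sense()['t'])
```

```text
False
[0.58041186 0.03697951 0.12557367] [ 0.39268576 -0.12714098 -0.54975323]
True
20.075 [0.58029183 0.03700546 0.11347685] [9.65613363e-04 1.36538901e+00 5.67942786e+00]
0.4221013018742962
22.3833
```

View pics/cup.png

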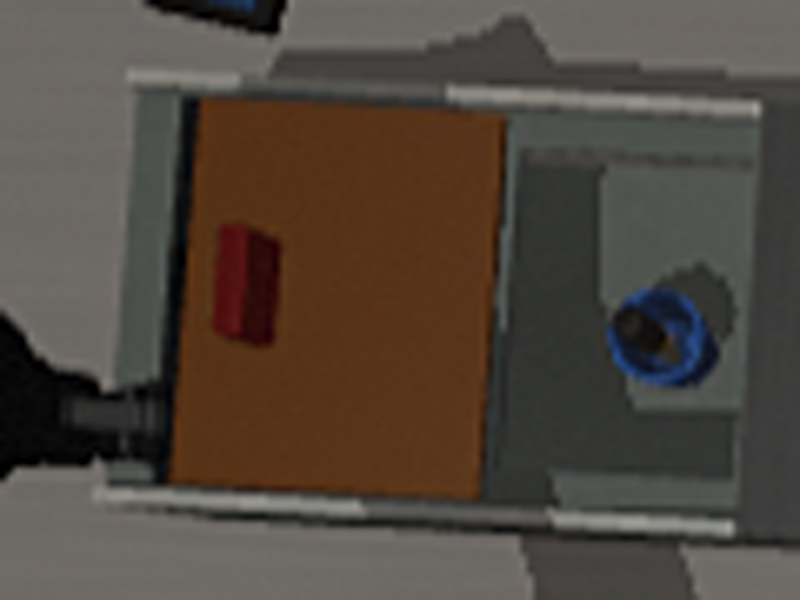

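The opener stands in the cup at (650,330), released. Now I'll shut the guard, slowly over the last part and feeling for the buffer.

Run:
```python
from g import *
f=pickle.load(open('top4.pkl','rb'));W=world(f);m=(np.hypot(W[...,0]-CUP[0],W[...,1]-CUP[1])<.05)&(hsv(f)[...,2]<60)&(W[...,2]>.08);print('handle top z',np.sort(W[m][:,2])[-5:],W[m].mean(0))
o=[math.pi,0,YAW+math.pi]; F=np.array([.5834,.2005,.184])
robot.grip(1.0)
robot.goto(F+[0,0,.14],o); robot.move_straight(F,vel=.12,contact_N=10)
robot.grip(0.0,40); s=robot.sense();P=s['tcp_pos'].copy();print(s['t'],P,s['opening'],s['wrist_force'])
print(robot.move_straight(P-.106*by,vel=.06,contact_N=12))
robot.sleep(.2);s=robot.sense();print('pre',s['t'],s['tcp_pos'],s['wrist_force'])
hit=robot.move_straight(P-.155*by,vel=.01,contact_N=6)
s=robot.sense();print('hit',hit,s['t'],(P-s['tcp_pos'])@by,s['wrist_force'])
robot.sleep(.3);print(robot.sense()['wrist_force'])
```

```text
handle top z [0.14285489 0.14368489 0.14496908 0.14528308 0.14644375] [0.57566818 0.03523085 0.12399941]
25.3417 [0.58342699 0.20063179 0.18416679] 0.1573523690890316 [-0.54982355  0.64335175  1.72888718]
False
pre 27.4583 [0.58104139 0.09450254 0.18413816] [-1.15513738  0.82429274  2.67235353]
hit True 31.7667 0.1517547882671484 [-0.48715687  1.14825025  3.02206493]
[ 3.20932453 -0.18893898  3.92715679]
```

Run:
```python
from g import *
f=robot.grab_frame('side');pickle.dump(f,open('side5.pkl','wb'));cv2.imwrite('pics/shut.png',cv2.resize(f['image'][90:210,190:350,::-1],(800,600),interpolation=cv2.INTER_CUBIC))
q0=robot.sense()['tcp_pos'].copy()
for i in range(1,4):
    hit=robot.move_straight(q0-.0007*i*by,vel=.005,contact_N=6)
    s=robot.sense();w=[];
    for _ in range(5): robot.sleep(.04);w.append(robot.sense()['wrist_force'])
    print(i,hit,(q0-s['tcp_pos'])@by*1000,s['wrist_force'].round(2),np.mean(w,0).round(2),s['effort'].round(1))
    if hit or np.mean(w,0)@by>6: break
```

```text
1 False -0.04066943831249218 [1.71 2.05 5.08] [2.36 2.68 4.72] [  1.1 -36.6   8.1 -16.6   0.4   0.9   0.1]
2 False 0.3144734189817287 [2.04 3.9  4.88] [2.   3.93 5.18] [  2.1 -36.4   9.  -16.4   0.8   0.8   0.2]
3 False 0.5040995450778747 [2.1  4.75 4.86] [2.16 5.22 5.08] [  2.6 -36.3   9.4 -16.2   1.    0.7   0.2]
```

View pics/shut.png

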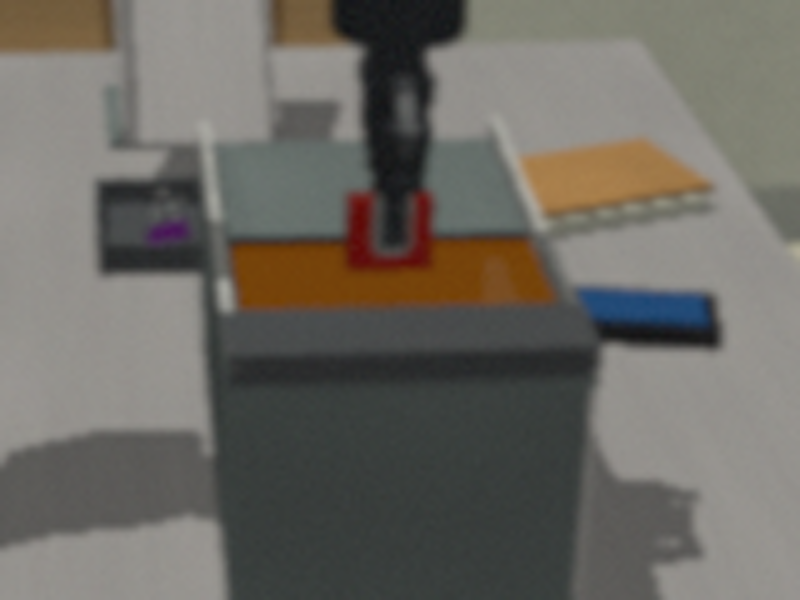

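The guard covers the opening, and the force rises with displacement. I'll take a few more small steps to confirm this is the buffer and not drag.

Run:
```python
from g import *
q0=robot.sense()['tcp_pos'].copy(); print(q0)
for i in range(1,9):
    hit=robot.move_straight(q0-.0007*i*by,vel=.005,contact_N=6)
    w=[]
    for _ in range(5): robot.sleep(.04);s=robot.sense();w.append(s['wrist_force'])
    m=np.mean(w,0);print(i,hit,(q0-s['tcp_pos'])@by*1000,m.round(2),s['t'])
    if hit or m@by>10.5: break
```

```text
[0.57994433 0.04882248 0.18415895]
1 False -0.0014268302857427847 [2.27 4.93 5.09] 34.4417
2 False 0.1625466415000023 [2.36 5.61 5.08] 34.9417
3 False 0.3821253027044265 [2.25 6.33 5.25] 35.4417
4 False 0.6277171464469109 [1.61 7.77 6.01] 35.9417
5 False 0.8585978561279926 [1.96 8.14 5.43] 36.4417
6 False 1.077624550773846 [2.19 9.26 5.48] 36.9417
7 False 1.316217034414816 [2.22 9.9  6.49] 37.4417
8 False 1.529990235370785 [ 1.88 10.77  6.46] 37.9417
```

Slope is about 4 N/mm, so this is the buffer. Release and retreat.

Run:
```python
from g import *
q0=robot.sense()['tcp_pos'].copy()
robot.move_straight(q0+.001*by,vel=.005) # ease off
robot.grip(1.0); q=q0.copy();q[2]=.34;robot.move_straight(q,vel=.15)
robot.goto([.5,.25,.38],[math.pi,0,YAW+math.pi]);robot.sleep(.3)
f=robot.grab_frame('side')
for n,g in(('before',pickle.load(open('side5.pkl','rb'))),('now',f)):
    H=hsv(g);W=world(g);m=((H[...,0]<4)|(H[...,0]>175))&(H[...,1]>150)&(W[...,2]>.165)&(W[...,2]<.19)&(abs(W[...,0]-.58)<.05);print(n,m.sum(),np.median(W[m],0))
print(robot.sense()['t'],robot.sense()['wrist_force'])
print(robot.close_job())
```

```text
before 61 [0.56987607 0.04227535 0.17478573]
now 118 [0.58113267 0.0416656  0.17783064]
42.2333 [ 0.21935761 -0.56871028  0.29130774]
the job is handed in; nothing more can be done
None
```

The job is handed in at about 42 s: the opener stands released in the blue cup, and the guard is shut against its buffer, which pushed back at about 4 N/mm up to about 11 N at the wrist. No verdict came back when I handed it in.

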